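Slide the blue mixer plate home on its pins

ROBOT

A 7-joint arm with a two-finger parallel gripper is mounted at the origin on the work surface. World frame = base frame: x ahead of the robot, y to its left, z up, the work surface at z = 0. Lengths are in m, angles in rad, forces in N, time in s.
With the tool pointing down it reaches from about 0.4 to 0.85 m from the base axis. Payload 10.4 kg.
Tool frame: the origin (TCP) lies where the fingers leave the gripper's body, on its centre line; the fingertips stand 73 mm ahead of it and the grasp point (between the pads) lies 54 mm ahead of it; z points along the fingers, y is the line along which they close (so a half turn about z gives the same grasp; the last joint's range is limited). The gripper opens to 85 mm and grips with 20 to 120 N. Pads are 22 mm wide; open, the fingers measure 114 mm over their backs; the gripper's body (76 mm by 85 mm) begins 54 mm behind the grasp point. The pads swing forward as they close: fully open they stand 13 mm farther back than shut.
Start: joints at [1.292, 0.332, -0.065, 1.46, 0.022, 1.35, -0.088], TCP at [0.158, -0.605, 0.304] pointing down, gripper open.
Joint ranges: [-2.6, 2.6], [-0.5, 2.12], [-1.47, 1.34], [0.16, 2.42], [-1.27, 4.41], [0.06, 2.06], [-2.6, 2.6]. Speed limits (rad/s): [2.22, 2.22, 2.79, 2.79, 3.14, 3.14, 3.14].

INTERFACE

Orientations are given as a unit quaternion [x, y, z, w].
In Python, from workcell import manip, camera gives the robot as it stands. The module is installed in compiled form; this text tells all that it offers.
- The arm moves only by the shell command python3 -m creep 'ROWS' [OPENING] [FORCE]. ROWS is JSON, a list of rows, each a list of 2 entries, a list of its own where there are three numbers: the shift along the tool's x, y, z in mm, then the turn about the tool's z in rad. In form: [[[tx, ty, tz], twist], ...]. A call has 1 to 5 rows; each row is the pose to reach, as a shift and turn from the pose commanded when the call began, along the tool's axes at that moment; what a row does not reach only later rows make up. A row lasts 1/12 s, in which the tool goes at most 41.7 mm and 7.16 degrees, less where a joint would pass 70% of its speed; a pose out of reach is approached as far as the arm can. A call with a gripper value outside its range is refused whole. OPENING is the opening, from 0 (shut) to 1 (fully open), set as the call begins (- or left out, the last holds). The fingers move at their own pace and stop on an object; FORCE is the grip in N (left out, the last holds). Time passes only in rows, so rows that repeat a pose let the fingers close. It gives the time, the measured TCP pose, the force, the opening and the grip force at its end, in the units of the state.
- manip.get_obs(): the state, without advancing time (a new reading comes with each control period).
- camera(name): name is "scene" or "top" or "wrist"; returns a dict with "pixels" (384x512x3 uint8, red, green, blue), "z_map" (384x512 float32, m along the optical axis (not along the pixel's ray), 0 where there is no reading), "fx", "fy", "cx", "cy" (pixels), "distortion" ([k1, k2, p1, p2, k3] as OpenCV has them; the pictures are not rectified), "extrinsics" (4x4, takes a point from world to camera coordinates). Camera axes: x right, y down, z forward; pixel columns grow to the right and rows downward; lengths in m; the calibration is good to about 2 mm. A picture is of the moment at which its call begins.
- manip.hand_in(): hands the job in; it is judged then, once.
The state is a dict: "clock": time; "joint_pos": joint angles; "joint_velocities": joint speeds; "tau": joint torques, N m; "position": TCP position; "ee_rot": TCP orientation; "ft_force": force on the tool from outside, world axes, zero at the start; "torque": the same for the moment, N m; "grip_width": opening from 0.0 (shut) to 1.0 (fully open); "grasp_force": force on a finger pad.
Only numpy, scipy, OpenCV 4.12 (cv2) and the standard library are available. Lean on these libraries where they do the work, as an engineer would, in place of code of your own. Each camera call takes 0.05 s, during which the arm holds its last target. There are 200 camera calls.

TASK

Two laboratory mixers stand on the bench. The blue top plate was put down carelessly and rides on the tips of its mixer's four locating pins: slide it over by its orange handle, without lifting it off the mixer, until its four holes drop over the pins and it lies flat on the deck, then let go of it. The grey plate on the other mixer is already seated: leave it alone.

Things in the scene. Friction and masses are not known exactly. Their poses are not given: they have to be found in the camera images.
- plate_blue: The see-through blue plate, to be seated: 200 x 160 x 6 mm (x by y), about 0.3 kg, four through holes 32 mm in diameter at x = +-50, y = +-45 mm; origin: centre of the underside, z up. Starts level on the pin tips, 28 to 45 mm out of place and up to 7 degrees askew to the deck; seated, it is 16 mm lower, flat on the deck, its x along the deck's x.
- plate_blue_grip (a point): Centre of the orange handle bar: 84 mm long (plate x), 16 mm wide (y), 16 mm high, 46 mm above the plate's underside over its middle. Thin posts at x = +-34 mm carry it; 32 mm free under the bar. Same axes as the plate.
- deck_blue (a point): Blue plate's mixer: centre of the top face of the 180 x 140 mm deck (x by y), 86 mm above the bench, on a fixed white box 220 x 220 mm; x away from its front panel, z up. Four fixed steel pins at x = +-50, y = +-45 mm: 16 mm high, 22 mm in diameter up to 5 mm, then tapering to a 6 mm flat tip, so holes slip over the tips from 12 mm off centre.
- plate_grey: The smoky grey plate with a black handle of the same shape, seated on the other mixer, to be left alone: 200 x 160 x 6 mm (x by y), about 0.3 kg, four through holes 32 mm in diameter at x = +-50, y = +-45 mm; origin: centre of the underside, z up. 
- deck_grey (a point): Grey plate's mixer: centre of the top face of the 180 x 140 mm deck (x by y), 86 mm above the bench, on a fixed white box 220 x 220 mm; x away from its front panel, z up. Four fixed steel pins at x = +-50, y = +-45 mm: 16 mm high, 22 mm in diameter up to 5 mm, then tapering to a 6 mm flat tip, so holes slip over the tips from 12 mm off centre.

How it is judged:
At the end, for the whole second after the job is handed in: The blue plate is released and at rest flat on its mixer's deck (underside within 4 mm of it, tilt below 3 degrees) with the four pins in its holes: its middle within 12 mm of the deck's middle and its x axis within 10 degrees of the deck's. The grey plate still sits on its own deck in the same way (horizontal distance between plate_blue and deck_blue below 0.012 m and z of plate_blue in the frame of deck_blue below 0.004 m and angle between plate_blue's own z axis and vertical below 0.05 rad and angle between the x axis of plate_blue and the x axis of deck_blue, either way round below 0.18 rad and linear speed of plate_blue below 0.02 m/s and horizontal distance between plate_grey and deck_grey below 0.012 m and z of plate_grey in the frame of deck_grey below 0.004 m); the robot touches nothing.
It fails at once if the blue plate is lifted off the mixer (its underside more than 50 mm above the deck, 34 mm above the pin tips) (z of plate_blue in the frame of deck_blue above 0.05 m).
It fails at once if the grey plate is moved by more than 20 mm (distance of plate_grey from where it was at the start of the episode above 0.02 m).
It also fails if it takes over 32 s, if anything falls off the work surface, if the arm or the gripper's body presses on something with over 40 N, if the wrist force passes 120 N, or if a joint passes its speed limit or range.

## Working session

There is one attempt and no reset: what is moved stays moved. The work goes in short steps, Python scripts to look and compute and a shell command to move; the robot and the scene stay as the last step left them, time stands still between calls to the robot, and variables do not carry over. Pictures are saved under pics/ and viewed, at most 10 in all, crops included, and the job is handed in when it is done.

```bash
mkdir -p pics; cat > h.py <<'E'
import numpy as np, cv2
from workcell import manip, camera
def rays(c,px):
    K=np.array([[c['fx'],0,c['cx']],[0,c['fy'],c['cy']],[0,0,1]])
    u=cv2.undistortPoints(np.array(px,float).reshape(-1,1,2),K,np.array(c['distortion'],float)).reshape(-1,2)
    E=np.array(c['extrinsics']);R=E[:3,:3];o=-R.T@E[:3,3]
    return o,np.c_[u,np.ones(len(u))]@R
def plane(c,px,z):
    o,d=rays(c,px);return o+d*((z-o[2])/d[:,2])[:,None]
def depthpts(c,px):
    o,d=rays(c,px);p=np.array(px).astype(int)
    return o+d*c['z_map'][p[:,1],p[:,0]][:,None]
def save(c,n): cv2.imwrite('pics/'+n+'.png',c['pixels'][:,:,::-1])
E
python3 - <<'E'
from h import *
a=camera('scene');b=camera('top')
cv2.imwrite('pics/a.png',cv2.resize(np.vstack([a['pixels'],b['pixels']])[:,:,::-1],(450,675))[:600] if 0 else cv2.resize(np.hstack([a['pixels'],b['pixels']])[:,:,::-1],(800,300)))
save(b,'top0')
import pickle;pickle.dump((a,b),open('p0.pkl','wb'))
print(manip.get_obs())
for c in(a,b):
    E=np.array(c['extrinsics']);print(-E[:3,:3].T@E[:3,3],E[2,:3])
E
```

```text
{'clock': 0.1, 'joint_pos': array([ 1.29237899,  0.3327993 , -0.0647122 ,  1.4608905 ,  0.02160458,
        1.34992407, -0.08850147]), 'joint_velocities': array([ 0.00072857, -0.00126253,  0.00040242, -0.00365267,  0.00126802,
        0.00024512,  0.00077294]), 'tau': array([ 2.23133226e-03, -6.26740050e+01,  4.96872060e-02, -3.92431033e+01,
        1.63109705e-02,  6.98073316e-03, -2.13300046e-05]), 'position': array([ 0.15808642, -0.60440434,  0.3031855 ]), 'ee_rot': array([ 9.91828639e-01,  1.27575514e-01, -1.15688166e-04, -6.52555157e-04]), 'ft_force': array([ 0.29543384, -0.79035278, -0.28077631]), 'torque': array([0.03455664, 0.03802565, 0.00963533]), 'grasp_force': 0.0, 'grip_width': 1.0006157223200653}
[0.80364778 0.31325894 0.68084505] [-0.3445379  -0.49543028 -0.79739731]
[ 0.36702495 -0.00526419  1.08035004] [ 0.21063945  0.01896129 -0.97737991]
```

View pics/a.png

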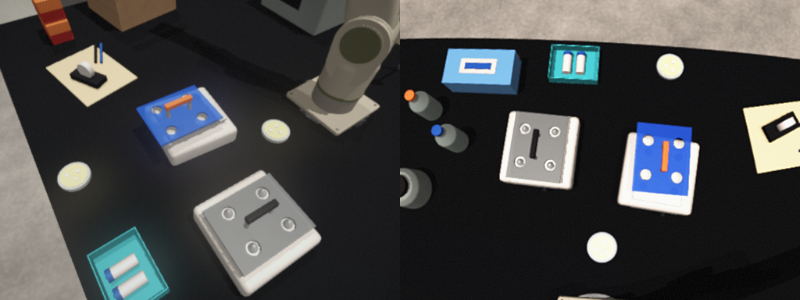

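View pics/top0.png

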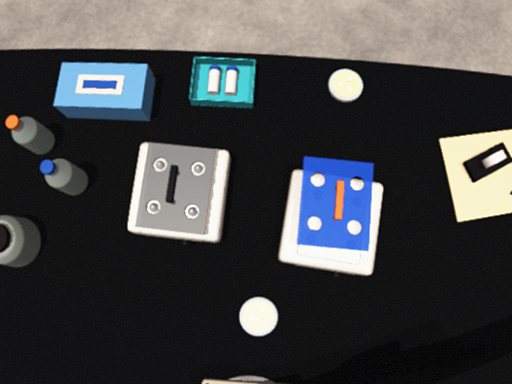

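```bash
python3 - <<'E'
from h import *
import pickle
a,b=pickle.load(open('p0.pkl','rb'))
A=cv2.resize(a['pixels'][95:225,165:315],None,fx=2.66,fy=2.66,interpolation=2)
B=cv2.resize(b['pixels'][150:280,270:390],None,fx=3.3,fy=2.66*1.0,interpolation=2)
B=cv2.resize(b['pixels'][150:280,270:390],(369,400),interpolation=2);A=A[:345]
A=cv2.resize(A,(399,400)) if 0 else np.pad(A,((0,400-len(A)),(0,0),(0,0)))
cv2.imwrite('pics/crop.png',np.hstack([A,B])[:,:,::-1])
for n,c,box in(('scene',a,(165,95,315,225)),('top',b,(270,150,390,280))):
    hsv=cv2.cvtColor(c['pixels'],cv2.COLOR_RGB2HSV);m=np.zeros(hsv.shape[:2],np.uint8)
    x0,y0,x1,y1=box;m[y0:y1,x0:x1]=1
    blue=cv2.inRange(hsv,(105,120,60),(130,255,255))*m
    org=cv2.inRange(hsv,(5,140,100),(20,255,255))*m
    wh=cv2.inRange(hsv,(0,0,130),(180,70,255))*m
    for nm,k,z in(('blue',blue,.108),('orange',org,.086+.016+.054)):
        cs=max(cv2.findContours(k,0,1)[0],key=cv2.contourArea)
        w=plane(c,cs[:,0,:],z)
        r=cv2.minAreaRect((cv2.convexHull(w[:,:2].astype(np.float32)*1000)));print(n,nm,r)
        px=np.argwhere(k)[:,::-1];print(' depth z pct',np.percentile(depthpts(c,px)[:,2],[5,25,50,75,95]).round(4), 'mean', np.median(depthpts(c,px),0).round(4))
    ys,xs=np.nonzero(wh); d=depthpts(c,np.c_[xs,ys]);h=np.histogram(d[:,2],np.arange(0,.14,.005));print(h[0])
E
```

```text
scene blue ((534.8680419921875, -166.00357055664062), (165.5738525390625, 206.10398864746094), 87.7602767944336)
 depth z pct [0.106  0.1082 0.109  0.1097 0.1107] mean [ 0.5474 -0.1535  0.109 ]
scene orange ((537.8024291992188, -158.77789306640625), (21.114206314086914, 80.75714111328125), 86.9970932006836)
 depth z pct [0.1477 0.1517 0.1558 0.157  0.1581] mean [ 0.5391 -0.1593  0.1558]
[  10   72    0    7   76  102   92  101  100   99  107  158  228 1356
  232    5   20  361    1    0    5   54   13    2    5    2    2    1]
top blue ((536.8466186523438, -163.89051818847656), (164.08306884765625, 201.00942993164062), 87.63905334472656)
 depth z pct [0.1049 0.107  0.1082 0.1094 0.1111] mean [ 0.5342 -0.159   0.1082]
top orange ((533.9315185546875, -162.68980407714844), (15.158170700073242, 81.09795379638672), 87.83047485351562)
 depth z pct [0.1526 0.1548 0.1562 0.1573 0.1587] mean [ 0.5328 -0.1629  0.1562]
[   9    0    0    0    3   12    5    7    8    9   26  158  495 1960
  300    1  315  842   14    0   19   85   14    0    0    0    0    0]
```

View pics/crop.png

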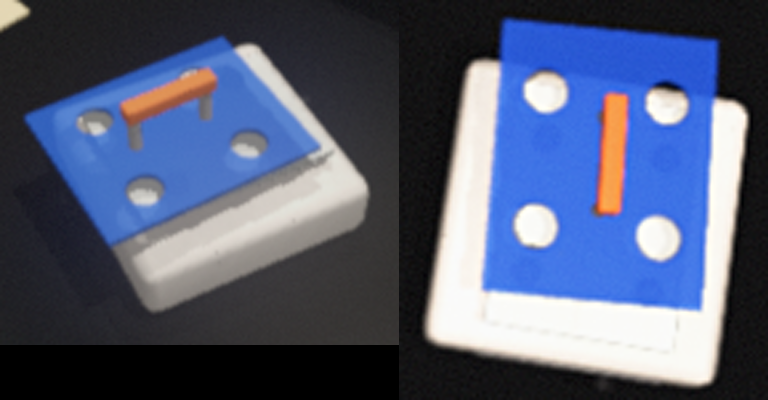

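The crop shows the plate shifted about +x on the deck. The pins show as faint dark spots through it at crop (548,135), (668,155), (525,270), (650,290), and the deck's front strip is bare. Next I locate the deck from the pins, and check that against the strip and the box.

```bash
python3 - <<'E'
from h import *
import pickle
a,b=pickle.load(open('p0.pkl','rb'))
pc=np.array([[548,135],[668,155],[525,270],[650,290]],float)
px=(pc-[399,0])/3.076+[270,150]
w=plane(b,px,.098)[:,:2]*1000;print('pins',w.round(1),w.mean(0))
d=w[0]+w[1]-w[2]-w[3];e=w[0]+w[2]-w[1]-w[3];print('yaw',np.degrees(np.arctan2(d[1],d[0])),np.degrees(np.arctan2(-e[0],e[1])),np.hypot(*d)/2,np.hypot(*e)/2)
for n,c,box in(('scene',a,(165,95,315,225)),('top',b,(270,150,390,280))):
    x0,y0,x1,y1=box
    g=np.stack(np.meshgrid(np.arange(x0,x1),np.arange(y0,y1)),-1).reshape(-1,2)
    P=depthpts(c,g)*1000
    hsv=cv2.cvtColor(c['pixels'],cv2.COLOR_RGB2HSV)[g[:,1],g[:,0]];white=(hsv[:,1]<70)&(hsv[:,2]>130)
    rest=white&(P[:,2]>55)&(P[:,2]<76)
    for nm,s in(('strip',white&(P[:,2]>80)&(P[:,2]<92)&(P[:,0]<452)),('box',rest)):
        Q=P[s][:,:2].astype(np.float32);r=cv2.minAreaRect(Q);print(n,nm,len(Q),r,cv2.boxPoints(r).round(0).tolist())
E
```

```text
pins [[ 554.3 -126.1]
 [ 544.6 -215.3]
 [ 454.7 -113.2]
 [ 445.1 -204.4]] [ 499.67660637 -164.76082119]
yaw -6.844655393012162 -6.080187155750582 100.30648177212498 90.71013077357297
scene strip 213 ((417.256591796875, -155.6954345703125), (142.70286560058594, 32.40376663208008), 76.62960052490234) [[385.0, -221.0], [417.0, -229.0], [450.0, -90.0], [418.0, -83.0]]
scene box 1964 ((501.13958740234375, -160.73175048828125), (213.41294860839844, 218.20518493652344), 84.07039642333984) [[382.0, -256.0], [599.0, -278.0], [621.0, -66.0], [404.0, -43.0]]
top strip 736 ((424.3374938964844, -156.0869140625), (141.60826110839844, 31.30518341064453), 84.5719223022461) [[402.0, -225.0], [433.0, -228.0], [447.0, -87.0], [415.0, -84.0]]
top box 2910 ((498.18585205078125, -164.8876953125), (219.18618774414062, 219.87307739257812), 83.89884185791016) [[377.0, -262.0], [596.0, -286.0], [619.0, -68.0], [401.0, -44.0]]
```

Two independent estimates agree on the deck: centre (499.5, -164.5), yaw -6.2°, with pin spacing 100.3 × 90.7 mm. The plate is at (536, -164), yaw -2.3°. Now I'll move over the handle.

```bash
cat > go.py <<'E'
import sys
from h import *
from scipy.spatial.transform import Rotation as Ro
# go.py x y z yawdeg : needed shift (tool axes, mm) and twist
x,y,z,yw=map(float,sys.argv[1:5]);o=manip.get_obs();R=Ro.from_quat(o['ee_rot']).as_matrix()
cy=np.degrees(np.arctan2(R[1,0],R[0,0]))
print('t',o['clock'],'pos',(o['position']*1000).round(1),'yaw',cy.round(2),'tilt z',R[:,2].round(3),'F',o['ft_force'].round(1),'grip',round(o['grip_width'],3),o['grasp_force'])
print('shift',(R.T@(np.array([x,y,z])-o['position']*1000)).round(1),'twist',np.radians(cy-yw).round(3))
E
python3 -m creep '[[[40,-28,0],0.06],[[80,-56,0],0.12],[[113,-79,0],0.18],[[146,-102,0],0.24],[[180,-125,0],0.297]]' 0.6
python3 go.py 535 -163.5 302 -2.3
```

```text
clock: 0.52
position: [0.2943, -0.4445, 0.3037]
ee_rot: [1.0, -0.022, -0.0, -0.0]
ft_force: [0.1, -0.9, 0.6]
grip_width: 0.6
grasp_force: 0.0
t 0.5167 pos [ 294.3 -444.5  303.7] yaw -2.55 tilt z [-0.  0. -1.] F [ 0.1 -0.9  0.6] grip 0.6 0.0
shift [ 228.  -291.5    1.6] twist -0.004
```

```bash

python3 -m creep '[[[22,-29,0],0],[[45,-57,0],0],[[67,-86,0],0],[[90,-115,0],0],[[112,-143,0],0]]' >/dev/null
python3 -m creep '[[[22,-28,0],0],[[44,-56,0],0],[[66,-84,0],0],[[84,-108,0],0],[[96,-125,0],0]]' >/dev/null
python3 -m creep '[[[5,-5,0],0],[[5,-5,0],0],[[5,-5,0],0]]' >/dev/null
python3 go.py 535 -163.5 302 -2.3
```

```text
t 1.6 pos [ 517.1 -183.2  303.5] yaw -2.39 tilt z [-0.001 -0.    -1.   ] F [ 0.8 -0.5 -0.5] grip 0.597 0.0
shift [ 17.  -20.4   1.5] twist -0.002
```

```bash
python3 - <<'E'
from h import *
for n in('wrist','top'):
    c=camera(n)
    hsv=cv2.cvtColor(c['pixels'],cv2.COLOR_RGB2HSV)
    k=cv2.inRange(hsv,(5,140,100),(20,255,255))
    if n=='top': continue
    cs=max(cv2.findContours(k,0,1)[0],key=cv2.contourArea)
    print(n,cv2.minAreaRect(cv2.convexHull((plane(c,cs[:,0,:],.156)[:,:2]*1000).astype(np.float32))))
    save(c,'w1')
E
```

```text
wrist ((537.221923828125, -164.5614776611328), (14.95228385925293, 80.93205261230469), 87.76454162597656)
```

View pics/w1.png

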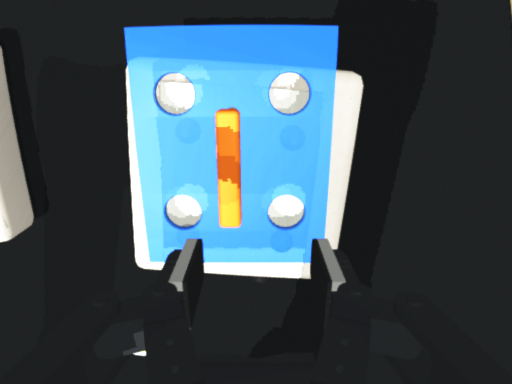

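The bar is at (229,168) and its pose agrees with the earlier estimate. Three pins show at (188,130), (292,137) and (281,241). I'll centre over the bar and descend.

```bash

python3 -m creep '[[[9,-10,0],0],[[18,-20,0],0],[[18,-20,0],0],[[18,-20,20],0],[[18,-20,40],0]]' >/dev/null
python3 -m creep '[[[0,0,20],0],[[0,0,35],0],[[0,0,35],0],[[0,0,35],0]]' >/dev/null
python3 go.py 536 -164 202 -2.3
python3 - <<'E'
from h import *
c=camera('wrist');save(c,'w2')
E
```

```text
t 2.45 pos [ 535.6 -164.3  228.8] yaw -2.45 tilt z [-0.001 -0.    -1.   ] F [0.2 0.9 0.7] grip 0.596 0.0
shift [ 0.4 -0.3 26.8] twist -0.003
```

View pics/w2.png

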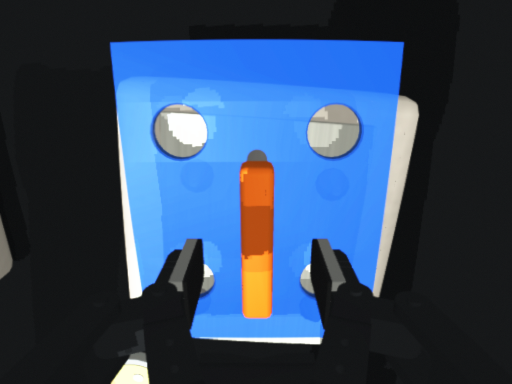

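The bar (x≈257) sits midway between the fingers (203 and 312). Descend and close gently.

```bash

python3 -m creep '[[[0,0,14],0],[[0,0,26],0],[[0,0,26],0],[[0,0,26],0]]' 
python3 -m creep '[[[0,0,0],0],[[0,0,0],0],[[0,0,0],0],[[0,0,0],0],[[0,0,0],0]]' 0 25
python3 -m creep '[[[0,0,0],0],[[0,0,0],0],[[0,0,0],0]]' 
python3 go.py 500 -164.5 202 -6.2
```

```text
clock: 2.83
position: [0.5362, -0.1633, 0.203]
ee_rot: [1.0, -0.021, -0.0, -0.0]
ft_force: [0.5, 0.9, -0.1]
grip_width: 0.605
grasp_force: 0.0
clock: 3.25
position: [0.5368, -0.1631, 0.2037]
ee_rot: [1.0, -0.021, 0.001, 0.0]
ft_force: [-1.0, -0.8, 5.3]
grip_width: 0.182
grasp_force: 27.3
clock: 3.5
position: [0.5368, -0.1632, 0.2037]
ee_rot: [1.0, -0.021, 0.001, 0.0]
ft_force: [-1.2, 1.1, 5.5]
grip_width: 0.179
grasp_force: 27.3
t 3.5 pos [ 536.8 -163.2  203.7] yaw -2.36 tilt z [ 0.001 -0.001 -1.   ] F [-1.2  1.1  5.5] grip 0.179 27.291450798511505
shift [-36.7   2.8   1.6] twist 0.067
```

```bash

python3 -m creep '[[[-7,0.4,0],0.014],[[-14,0.8,0],0.027],[[-22,1.2,0],0.041],[[-29,1.6,0],0.055],[[-36,2,0],0.068]]' 
python3 -m creep '[[[0,0,0],0],[[0,0,0],0],[[0,0,4],0],[[0,0,4],0]]'
python3 go.py 500 -164.5 188 -6.2
python3 - <<'E'
from h import *
c=camera('scene')
cv2.imwrite('pics/s3.png',cv2.resize(c['pixels'][80:240,140:340],None,fx=3,fy=3,interpolation=2)[:,:,::-1])
E
```

```text
clock: 3.92
position: [0.4984, -0.1636, 0.2019]
ee_rot: [0.998, -0.056, -0.001, -0.0]
ft_force: [-0.4, 0.7, -2.7]
grip_width: 0.185
grasp_force: 26.2
clock: 4.25
position: [0.5002, -0.1635, 0.198]
ee_rot: [0.999, -0.054, -0.001, -0.0]
ft_force: [0.3, 0.4, -2.8]
grip_width: 0.184
grasp_force: 26.1
t 4.25 pos [ 500.2 -163.5  198. ] yaw -6.24 tilt z [-0.001  0.    -1.   ] F [ 0.3  0.4 -2.8] grip 0.184 26.124064028263092
shift [-0.1  1.  10. ] twist -0.001
```

View pics/s3.png

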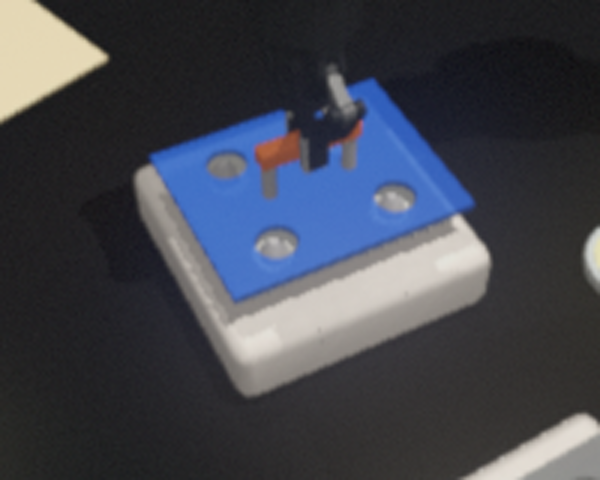

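The pins now show inside the holes (crop (226,165), (276,245), (394,198)), and the gripper carries the plate's weight (-2.8 N), so it is clear of the tips. I'll lower it.

```bash

python3 -m creep '[[[0,0,3],0],[[0,0,6],0],[[0,0,9],0],[[0,0,10],0],[[0,0,10],0]]'
python3 -m creep '[[[0,0,1],0],[[0,0,2],0],[[0,0,2],0]]'
python3 go.py 500 -164.5 187 -6.2
```

```text
clock: 4.72
position: [0.5002, -0.1636, 0.1884]
ee_rot: [0.999, -0.055, -0.0, -0.0]
ft_force: [0.1, 0.8, -2.7]
grip_width: 0.182
grasp_force: 26.2
clock: 4.97
position: [0.5005, -0.1636, 0.1877]
ee_rot: [0.999, -0.055, 0.0, 0.0]
ft_force: [-3.2, 0.9, 4.6]
grip_width: 0.181
grasp_force: 27.3
t 4.9667 pos [ 500.5 -163.6  187.7] yaw -6.26 tilt z [ 0. -0. -1.] F [-3.2  0.9  4.6] grip 0.181 27.268502712249756
shift [-0.4  1.   0.7] twist -0.001
```

The tool moved 16 mm down from gripping height to contact, so the plate is seated. Release gradually and retreat.

```bash

python3 -m creep '[[[0,0,0],0],[[0,0,0],0],[[0,0,0],0],[[0,0,0],0],[[0,0,0],0]]' 0.6
python3 -m creep '[[[0,0,-15],0],[[0,0,-35],0],[[0,0,-65],0],[[0,0,-95],0],[[0,0,-120],0]]'
python3 -m creep '[[[-40,0,0],0],[[-80,0,0],0],[[-110,0,0],0],[[-110,0,0],0],[[-110,0,0],0]]'
python3 - <<'E'
from h import *
S=[]
for n in('top','scene'):
    c=camera(n)
    hsv=cv2.cvtColor(c['pixels'],cv2.COLOR_RGB2HSV);m=np.zeros(hsv.shape[:2],np.uint8)
    x0,y0,x1,y1=(270,150,390,280) if n=='top' else (165,95,315,225)
    m[y0:y1,x0:x1]=1
    k=cv2.inRange(hsv,(105,120,60),(130,255,255))*m
    cs=max(cv2.findContours(k,0,1)[0],key=cv2.contourArea)
    print(n,cv2.minAreaRect(cv2.convexHull((plane(c,cs[:,0,:],.092)[:,:2]*1000).astype(np.float32))))
    P=depthpts(c,np.argwhere(k)[:,::-1]);f=np.linalg.lstsq(np.c_[P[:,:2]-[.5,-.1645],np.ones(len(P))],P[:,2],rcond=None)[0];print('z plane',f.round(4))
    S.append(cv2.resize(c['pixels'][y0:y1,x0:x1],(380,400)))
cv2.imwrite('pics/f.png',np.hstack(S)[:,:,::-1])
E
```

```text
clock: 5.38
position: [0.5005, -0.1636, 0.187]
ee_rot: [0.999, -0.055, 0.0, 0.0]
ft_force: [-0.9, -0.1, -0.3]
grip_width: 0.6
grasp_force: 0.0
clock: 5.8
position: [0.5005, -0.1635, 0.309]
ee_rot: [0.999, -0.054, 0.001, 0.0]
ft_force: [-0.2, -0.6, 0.5]
grip_width: 0.603
grasp_force: 0.0
clock: 6.22
position: [0.3902, -0.1518, 0.3074]
ee_rot: [0.998, -0.055, 0.001, 0.001]
ft_force: [0.2, -0.1, 0.0]
grip_width: 0.599
grasp_force: 0.0
top ((499.4805908203125, -163.57351684570312), (156.8885040283203, 198.61746215820312), 83.9686508178711)
z plane [-0.2975  0.3016  0.1019]
scene ((497.26531982421875, -165.25979614257812), (166.35296630859375, 203.1184844970703), 83.68315124511719)
z plane [0.1635 0.3706 0.0904]
```

View pics/f.png

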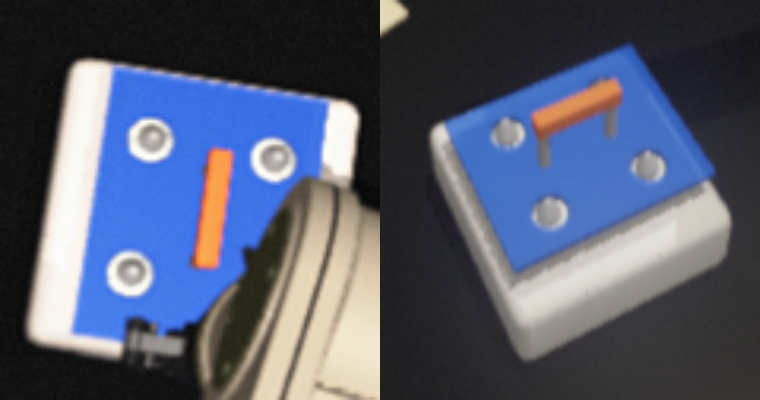

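The picture shows the pins centred in the three visible holes, (150,140), (273,160) and (130,272), with the handle free. The depth fit was skewed by outlying pixels, so I'll do a robust height check and hand in if it passes.

```bash
python3 - <<'E'
from h import *
c=camera('scene');hsv=cv2.cvtColor(c['pixels'],cv2.COLOR_RGB2HSV)
k=cv2.inRange(hsv,(105,120,60),(130,255,255));k[:95]=0;k[225:]=0;k[:,:165]=0;k[:,315:]=0
P=depthpts(c,np.argwhere(k)[:,::-1]);P=P[(P[:,2]>.08)&(P[:,2]<.115)]
f=np.linalg.lstsq(np.c_[P[:,:2]-[.5,-.1645],np.ones(len(P))],P[:,2],rcond=None)[0];print(len(P),f.round(4),np.median(P[:,2]))
if abs(f[2]-.092)<.004 and max(abs(f[:2]))<.04: print(manip.hand_in())
E
```

```text
3547 [-0.001  -0.0009  0.093 ] 0.09305275730420104
the job is handed in; nothing more can be done
None
```

The blue plate is seated flat on its deck, about 1–2 mm off centre and well under a degree askew by the cameras, and released. The arm is clear, the grey plate was never approached, and the job was handed in at about 6.4 s; no verdict was returned.

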